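Locate the stamping carriage on a blind hole and fire its striker

ROBOT

A 6-joint arm with a two-finger parallel gripper is mounted at the origin on a cart in front of the work surface, level with it; the furniture and walls round the work are solid. World frame = base frame: x ahead of the robot, y to its left, z up, the work surface at z = 0. Lengths are in m, angles in degrees, forces in N, time in s.
With the tool pointing down it reaches from about 0.4 to 0.825 m from the base axis. Payload 7 kg.
Tool frame: the origin (TCP) lies midway between the tips of the shut fingers; the grasp point (between the pads) lies 19 mm behind it; z points along the fingers, y is the direction in which the jaws open and shut (so a half turn about z gives the same grasp; the last joint's range is limited). The gripper opens to 88 mm and grips with 3 to 60 N. Pads are 19 mm wide; open, the fingers measure 130 mm over their backs; the gripper's body (78 mm by 193 mm) begins 47 mm behind the grasp point.
Start: joints at [86.866, 20.546, 0.682, 0, -70.136, -16.507], TCP at [0.227, 0.636, 0.227] pointing down, gripper open.
Joint ranges: [-176.03, 176.03], [-82.01, 121.73], [-58.28, 71.71], [-173.87, 95.51], [-174.79, -0.11], [-173.66, 173.66]. Speed limits (degrees/s): [136.94, 136.94, 172.46, 180, 180, 180].

INTERFACE

Orientations are given as [roll, pitch, yaw] about the fixed x, y, z axes, in that order (R = Rz(yaw) Ry(pitch) Rx(roll)).
In Python, from plant import sensors, cams, job gives the robot as it stands.
- The arm moves only by the tool move_arm, never from a script. Its argument "commands" is a list of rows, each a list of 7 numbers: the finger opening in cm, from 0 to 8.76, then the shift along the tool's x, y, z in cm, then the turn, a rotation vector about the tool's x, y, z in rad. In form: [[hand, x, y, z, wx, wy, wz], ...]. A call has exactly 8 rows; each row is the pose to reach, as a shift and turn from the pose commanded when the call began, along the tool's axes at that moment; what a row does not reach only later rows make up. A row lasts 1/8 s, in which the tool goes at most 62.5 mm and 10.7 degrees, less where a joint would pass 70% of its speed; a pose out of reach is approached as far as the arm can. A call with a gripper value outside its range is refused whole. The fingers move at their own pace and stop on an object; the grip force is fixed at half the most. Time passes only in rows, so rows that repeat a pose let the fingers close, or fill a call up. It gives the time, the measured TCP pose, the force and the opening at its end, in the units of the state.
- sensors.get_obs(): the state, without advancing time (a new reading comes with each control period).
- cams.snapshot(name): name is "scene" or "top" or "wrist"; returns a dict with "frame" (480x640x3 uint8, red, green, blue), "camera_matrix" (3x3 intrinsics, pixels), "R" (3x3) and "t" (3): a world point X has camera coordinates R X + t. Camera axes: x right, y down, z forward; pixel columns grow to the right and rows downward; lengths in m; the calibration is good to about 2 mm. A picture is of the moment at which its call begins. There is no depth.
- job.close_job(): hands the job in, once; it reports no verdict.
The state is a dict: "clock": time; "joint_pos": joint angles; "qvel": joint speeds; "tau": joint torques, N m; "tool_pos": TCP position; "orientation": TCP orientation; "force": force on the tool from outside, world axes, zero at the start; "moment": the same for the moment, N m; "opening": finger opening in m.
Only numpy, scipy, OpenCV 4.12 (cv2) and the standard library are available. Lean on these libraries where they do the work, as an engineer would, in place of code of your own. Each camera call takes 0.05 s, during which the arm holds its last target.

TASK

Line the sliding stamp up on the clamped bar: press the round black spring cap of its locating pin down with the fingertips and, keeping it pressed, slide the carriage to the robot's right along the bar until the pin drops into the blind hole hidden underneath, then push the pin fully home. After that draw the striker knob up until its sear holds it, let go of it, and press the trip lever so that the striker fires. Leave the pin home in its hole and do not disturb the loose parts lying at the two ends of the jig.

Things in the scene. Friction and masses are not known exactly. Their poses are not given: they have to be found in the camera images.
- jig: Fixed stamping jig, 68 (x) x 286 (y) x 42 mm: dark bed with two rails and a grey block at each end. A flat steel bar is clamped along its middle, top face 20 mm above the desk; a carriage slides over it. Origin: centre of the underside, on the desk. Its own y axis is the slide's direction, at yaw 0 (yaw stays small) the robot's left. Pin, striker and trip pad stand at jig x = 0.
- carriage (a joint): Position of the aluminium carriage (74 x 148 mm, plate top 36 mm above the desk) along the jig's y axis, m, -0.033 to 0.033; starts left, at 0.026 to 0.033. Friction about 1.2 N; stays where left. The blind hole is hidden under it: the pin is over the hole at one value, different each time, between -0.017 and 0.017. In jig y: pin carriage + 0.036, striker - 0.024, trip pad - 0.081.
- locpin (a joint): Depth of the locating pin, m: 0 raised (start), about 0.004 when its round 8 mm tip rests on the bar, 0.012 fully home in the blind hole (10 mm wide). Drag of about 1.5 N keeps it at any height. It stands in the carriage and is pushed down through the black spring cap.
- cap_top (a point): Top centre of the black cap (28 mm wide, 7 thick) on the pin, 82 mm above the desk at the start. Gives 10 mm against a spring (0.75 N + 0.5 N/mm), then solid; passes its push on to the pin; springs back. At a fixed height its push falls when the pin drops. Fork posts (8 mm thick, 20 wide, tops 92 mm up) stand along the slide, inner faces 25 mm from the cap's centre: push the carriage by one.
- knob_grip (a point): Point to grip on the striker's upright ribbed steel knob, a plain cylinder 22 mm across and 36 mm high; the point lies on its axis, 16 mm below its top and 20 mm above its lower end, 98 mm above the desk when down. It is free to take across the slide (along the jig's own x). Below the knob are a 20 mm wide collar and the sear nose (top of the nose 28 mm below this point).
- striker (a joint): Height of the striker, m: 0 down, the sear catches at about 0.012, top stop 0.018. Its spring and weight pull it down with 6 N at 0 and 13 N at the top; pushing past the sear takes a little more.
- trip_pad (a point): Middle of the top of the trip lever's pad, 24 x 18 mm, overhanging the right end of the carriage, about 57 mm above the desk when not pressed. It gives about 10 mm downward; about 7 mm frees the cocked striker, at about 5 N.
- trip (a joint): Angle of the trip lever, rad: 0 at rest, up to 0.30 pressed. It springs back.
- bush_left: Loose steel bush, 36 mm across and 36 mm high, standing at the left end of the jig; bystander. Origin: centre of the underside.
- ring_right: Loose flat steel ring, 30 mm across, 12 mm high, lying at the right end of the jig; bystander. Origin: centre of the underside.
- drift: Loose brass hexagon drift, 135 x 15 x 13 mm, lying beyond the ring at the right of the jig; bystander. Origin: centre of the underside.

How it is judged (in metres and radians):
On the way, in this order (a step that is already met when the one before it is completed fails the run):
1. the locating pin is home in the blind hole (value of joint locpin above 0.0105 m), for 0.2 s.
2. the striker is drawn and stands on its sear with nothing holding it, the pin still home (value of joint striker above 0.0105 m and contact force between each of the arm, the fingers and striker below 0.2 N and value of joint locpin above 0.0095 m), for 0.3 s.
3. the trip lever is pressed and the striker has fired, not lowered by hand (value of joint trip above 0.05 rad and value of joint striker below 0.002 m and contact force between each of the fingers, the arm and striker below 0.2 N and value of joint locpin above 0.0095 m), for 0.05 s.
At the end, for the whole second after the job is handed in: The locating pin is in the blind hole to within 2.5 mm of its full depth (joint locpin above 0.0095), the striker is down again after firing (below 2 mm), the trip lever is back at rest (below 0.05 rad), and the bush, ring and drift are within 20 mm of where they lay (value of joint locpin above 0.0095 m and value of joint striker below 0.002 m and value of joint trip below 0.05 rad and distance of each of bush_left, ring_right, drift from where it was at the start of the episode below 0.02 m); the robot touches nothing.
It fails at once if a loose part at the ends of the jig is disturbed (distance of any of bush_left, ring_right, drift from where it was at the start of the episode above 0.03 m).
It also fails if it takes over 51 s, if anything falls off the work surface, if the arm or the gripper's body presses on something with over 40 N, if the wrist force passes 120 N, or if a joint passes its speed limit or range.

## Working session

There is one attempt and no reset: what is moved stays moved. The work goes in short steps, Python scripts to look and compute and a tool call to move; the robot and the scene stay as the last step left them, time stands still between calls to the robot, and variables do not carry over. Pictures are saved under pics/ and viewed, and the job is handed in when it is done.

Besides the shell and the picture viewer there is one more tool, called after "Request:" by a JSON object that holds its "op" and its "data". move_arm: Moves the arm, as the interface text tells. Its arguments: {"type":"object","properties":{"commands":{"type":"array"}},"required":["commands"]}

```bash
mkdir -p pics; ls; cat > h.py <<'E'
import numpy as np,cv2
from plant import sensors,cams,job
def snap(n,f):
    s=cams.snapshot(n); cv2.imwrite(f'pics/{f}.png',s['frame'][:,:,::-1]); np.savez(f'pics/{f}.npz',**s); return s
def proj(s,X):
    X=np.atleast_2d(X); c=X@np.array(s['R']).T+np.array(s['t']); p=c@np.array(s['camera_matrix']).T; return p[:,:2]/p[:,2:]
def ray(s,uv,z):
    K=np.array(s['camera_matrix']);R=np.array(s['R']);t=np.array(s['t'])
    d=R.T@np.linalg.solve(K,[uv[0],uv[1],1]); o=-R.T@t
    return o+d*(z-o[2])/d[2]
E
python3 - <<'E'
from h import *
print(sensors.get_obs())
for n in ('scene','top','wrist'):
    s=snap(n,n+'0'); print(n,-np.array(s['R']).T@s['t'],np.array(s['R']).round(3).tolist(),s['camera_matrix'])
E
```

```text
pics
{'clock': 0.0, 'joint_pos': array([ 8.68655577e+01,  2.05927955e+01,  6.32712818e-01, -1.91956200e-02,
       -7.01332947e+01, -1.65071112e+01]), 'qvel': array([ 0.06631551, -0.03345637, -0.02095015,  0.05638428,  0.07155801,
        0.03348922]), 'tau': array([ 2.71109166e-03, -5.82714236e+01,  2.93059194e+01,  6.99727759e+00,
        6.92254049e-03, -1.33643566e-04]), 'tool_pos': array([0.22675566, 0.63526253, 0.22560216]), 'orientation': array([ 1.79905344e+02, -9.23307981e-03, -1.96480839e+01]), 'force': array([ 0.28549179, -0.2135815 ,  0.28672545]), 'moment': array([-0.02195874, -0.02344026,  0.00254985]), 'opening': 0.08779190415271022}
scene [-0.27451056 -0.57693623  0.76591024] [[0.621, -0.784, 0.008], [-0.473, -0.383, -0.794], [0.625, 0.489, -0.608]] [[487.6382835    0.         320.40137005]
 [  0.         487.6382835  235.41473316]
 [  0.           0.           1.        ]]
top [ 0.30188538 -0.00508919  1.00967309] [[0.028, -1.0, 0.008], [-0.988, -0.029, -0.152], [0.152, -0.004, -0.988]] [[499.88952936   0.         309.15519495]
 [  0.         499.88952936 236.90911701]
 [  0.           0.           1.        ]]
wrist [0.30201181 0.60740837 0.38326845] [[-0.337, -0.942, 0.003], [-0.899, 0.323, 0.296], [-0.279, 0.097, -0.955]] [[335.55689241   0.         322.24410159]
 [  0.         335.55689241 243.38206549]
 [  0.           0.           1.        ]]
```

View pics/scene0.png

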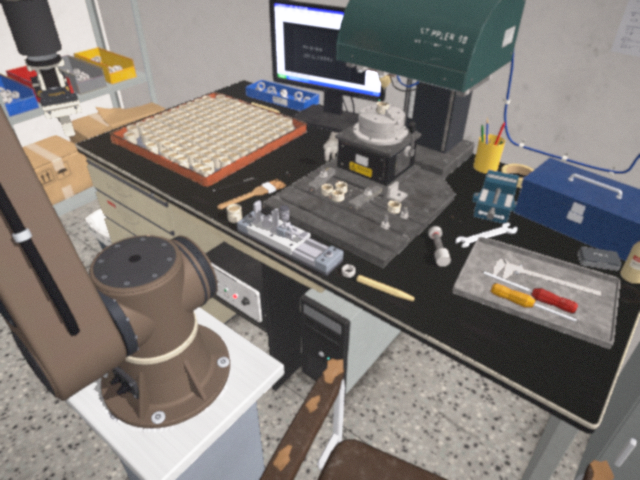

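View pics/top0.png

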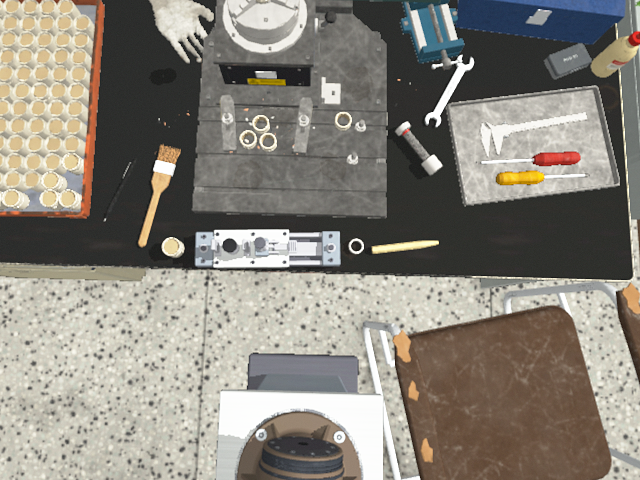

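```bash
python3 - <<'E'
import cv2
a=cv2.imread('pics/top0.png')[220:280,150:450]; cv2.imwrite('pics/top0z.png',cv2.resize(a,(800,160),interpolation=cv2.INTER_CUBIC))
a=cv2.imread('pics/top0.png')[225:275,180:350]; cv2.imwrite('pics/top0zz.png',cv2.resize(a,(800,235),interpolation=cv2.INTER_CUBIC))
a=cv2.imread('pics/scene0.png')[190:310,220:420]; cv2.imwrite('pics/scene0z.png',cv2.resize(a,(800,480),interpolation=cv2.INTER_CUBIC))
E
```

```text
(no output)
```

View pics/top0zz.png

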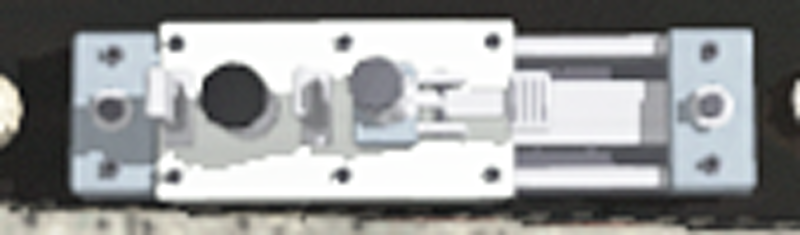

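View pics/scene0z.png

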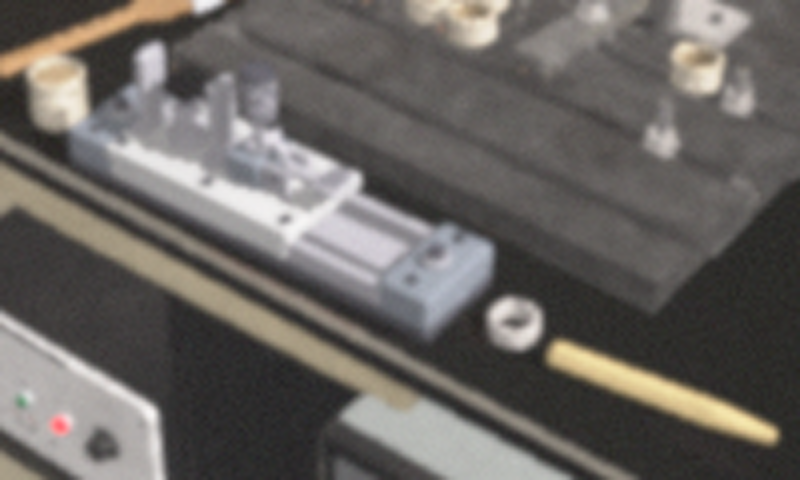

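```bash
cat >> h.py <<'E'
def Z(p,k=800/170,ox=180,oy=225): return (p[0]/k+ox-.4,p[1]/k+oy-.4)
E
python3 - <<'E'
from h import *
s=dict(np.load('pics/top0.npz'))
for n,p,z in [('cap',(234,97),.082),('knobtop',(377,83),.114),('pad',(532,102),.057),('TL',(74,34),.042),('TR',(752,29),.042),('BL',(74,191),.042),('BR',(755,187),.042),('hubL',(111,110),.05),('hubR',(711,105),.05),
 ('plTL',(161,23),.036),('plTR',(513,20),.036),('plBL',(160,200),.036),('plBR',(513,200),.036)]:
    print(n,ray(s,Z(p),z).round(4))
E
```

```text
cap [0.425  0.1399 0.082 ]
knobtop [0.4277 0.0803 0.114 ]
pad [0.4297 0.0222 0.057 ]
TL [0.4548 0.214  0.042 ]
TR [ 0.4651 -0.0681  0.042 ]
BL [0.3894 0.2099 0.042 ]
BR [ 0.399  -0.0706  0.042 ]
hubL [0.4224 0.1951 0.05  ]
hubR [ 0.4316 -0.0513  0.05  ]
plTL [0.4615 0.1793 0.036 ]
plTR [0.467  0.0319 0.036 ]
plBL [0.3872 0.1755 0.036 ]
plBR [0.3913 0.0293 0.036 ]
```

```bash
cat >> h.py <<'E'
from scipy.spatial.transform import Rotation as Ro
def delta(target,yaw,o=None):
    o=o or sensors.get_obs(); R=Ro.from_euler('xyz',o['orientation'],degrees=True)
    d=R.inv().apply(np.array(target)-o['tool_pos'])*100
    T=Ro.from_euler('xyz',[180,0,yaw],degrees=True)
    return d.round(2),(R.inv()*T).as_rotvec().round(3)
YAW=-87.95; C0=np.array([.4271,.0713]); u=np.array([-np.sin(np.radians(2.05)),np.cos(np.radians(2.05))])
def J(y,x=0): return C0+u*y+np.array([u[1],-u[0]])*x
E
python3 -c "
from h import *
print(delta([.425,.14,.18],YAW), J(.0325+.036))"
```

```text
(array([35.32, 39.98,  4.64]), array([ 1.000e-03, -1.000e-03,  1.192e+00])) [0.42464964 0.13975616]
```

Request:
{"op": "move_arm", "data": {"commands": [[0,3.5,4,0.4,0,0,0.13],[0,7.5,8.5,0.9,0,0,0.27],[0,12,13.5,1.5,0,0,0.42],[0,16,18,2,0,0,0.57],[0,20,22.5,2.5,0,0,0.72],[0,24,27,3,0,0,0.86],[0,28,31.5,3.5,0,0,1.0],[0,31,35.1,4,0,0,1.1]]}}

```text
clock: 1.15
tool_pos: [0.4011, 0.1987, 0.1865]
orientation: [-180.0, 0.0, -82.9]
force: [1.1, -0.1, 0.9]
opening: 0.0137
```

```bash
python3 -c "
from h import *
print(sensors.get_obs());print(delta([.425,.18,.18],YAW),delta([.4247,.14,.12],YAW))
s=snap('wrist','w1')"
```

```text
{'clock': 1.15, 'joint_pos': array([ 5.17237437e+01,  4.96487076e-01, -3.00756762e+01, -1.02796193e-03,
       -5.94080987e+01, -4.46386526e+01]), 'qvel': array([-42.85176059,  -3.6661627 ,  -9.1977606 ,   0.06382338,
         5.99107869,  -2.12267916]), 'tau': array([  4.84165952, -28.27306509,  26.52513385,   6.19718626,
        -0.34834421,  -0.08427557]), 'tool_pos': array([0.4011314 , 0.19873522, 0.18653577]), 'orientation': array([-1.79986577e+02,  1.44983093e-02, -8.29154302e+01]), 'force': array([ 1.08794294, -0.1267364 ,  0.8554315 ]), 'moment': array([ 0.13598831, -0.17519593, -0.0420917 ]), 'opening': 0.013674055321495638}
(array([ 2.15, -2.14,  0.65]), array([-0.   ,  0.   ,  0.088])) (array([ 6.12, -1.61,  6.65]), array([-0.   ,  0.   ,  0.088]))
```

View pics/w1.png

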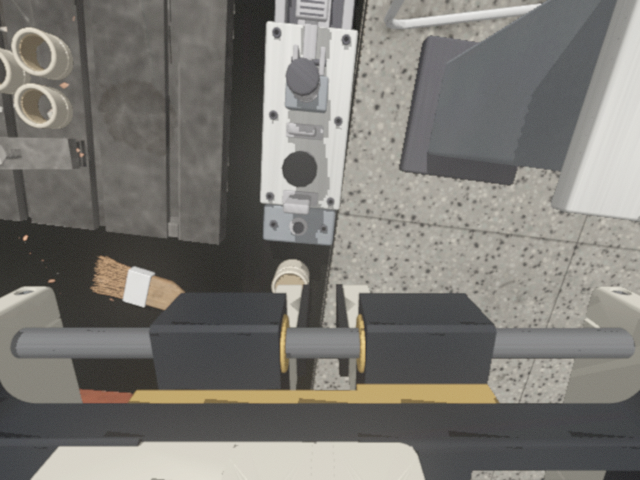

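```bash
python3 -c "
from h import *
for i in range(3): s=snap('wrist','w2')
o=sensors.get_obs()
print(o['clock'],o['tool_pos'],o['orientation'],o['qvel'].round(2),o['force']);print(delta([.4247,.14,.12],YAW))
img=s['frame'][:,:,::-1][0:280,180:430]; cv2.imwrite('pics/w2z.png',cv2.resize(img,None,fx=2.1,fy=2.1,interpolation=cv2.INTER_CUBIC))"
```

```text
1.35 [0.40109628 0.20014317 0.18659632] [-1.79994485e+02  7.35900869e-03 -8.27573394e+01] [ 1.96  0.51  0.88  0.09  0.13 -0.05] [-0.43991867  1.66713041 -0.11537247]
(array([ 6.26, -1.58,  6.66]), array([-0.   ,  0.   ,  0.091]))
```

View pics/w2z.png

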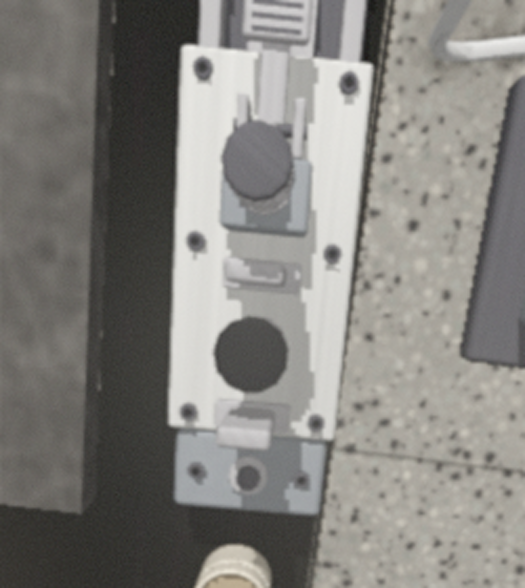

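```bash
python3 - <<'E'
from h import *
s=dict(np.load('pics/w2.npz'))
for n,p,z in [('cap',(251,355),.082),('knobtop',(257,160),.114),('hub',(249,476),.05),('TL',(183,46),.036),('TR',(372,63),.036),('BL',(170,426),.036),('BR',(332,440),.036)]:
    print(n,ray(s,(p[0]/2.1+180-.25,p[1]/2.1-.25),z).round(4))
print(J(.0325+.036),J(.0325-.024))
E
```

```text
cap [0.4252 0.1412 0.082 ]
knobtop [0.4275 0.0819 0.114 ]
hub [0.4226 0.1947 0.05  ]
TL [0.4653 0.034  0.036 ]
TR [0.3932 0.0307 0.036 ]
BL [0.46   0.1801 0.036 ]
BR [0.3883 0.1775 0.036 ]
[0.42464964 0.13975616] [0.42679594 0.07979456]
```

Request:
{"op": "move_arm", "data": {"commands": [[0,2.5,-0.6,2,0,0,0.04],[0,5.5,-1.3,4.5,0,0,0.09],[0,6.8,-1.56,7,0,0,0.091],[0,6.8,-1.56,8.1,0,0,0.091],[0,6.8,-1.56,8.1,0,0,0.091],[0,6.8,-1.56,8.1,0,0,0.091],[0,6.8,-1.56,8.1,0,0,0.091],[0,6.8,-1.56,8.1,0,0,0.091]]}}

```text
clock: 2.35
tool_pos: [0.4252, 0.1359, 0.1061]
orientation: [-179.9, 0.0, -87.9]
force: [-0.2, 0.7, -0.1]
opening: 0.0003
```

```bash
python3 -c "
from h import *
s=snap('scene','s3'); 
img=s['frame'][:,:,::-1][170:290,220:380]; cv2.imwrite('pics/s3z.png',cv2.resize(img,None,fx=5,fy=5,interpolation=cv2.INTER_CUBIC))
s=snap('wrist','w3')
o=sensors.get_obs();print(o)"
```

```text
{'clock': 2.45, 'joint_pos': array([ 4.31534334e+01,  5.82071249e+00, -3.67091377e+01,  3.46108129e-03,
       -4.74324543e+01, -4.10258121e+01]), 'qvel': array([-0.1585406 ,  0.20164507, -0.08523427, -0.00944196, -0.03491734,
       -0.08593677]), 'tau': array([ 6.41371915e-02, -3.13412154e+01,  2.29979271e+01,  5.49240857e+00,
       -2.27048923e-02, -1.07324660e-03]), 'tool_pos': array([0.42512454, 0.13563486, 0.10588419]), 'orientation': array([-1.79969888e+02,  2.28191001e-02, -8.78700323e+01]), 'force': array([ 0.3466881 , -0.55216777,  0.69645559]), 'moment': array([ 0.00092917, -0.08697996,  0.03081127]), 'opening': 0.0005506598450234985}
```

View pics/s3z.png

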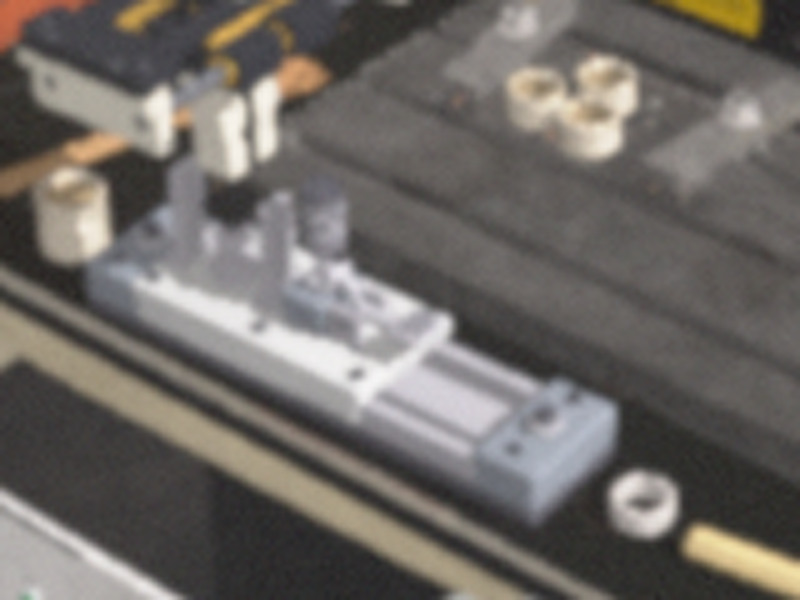

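View pics/w3.png

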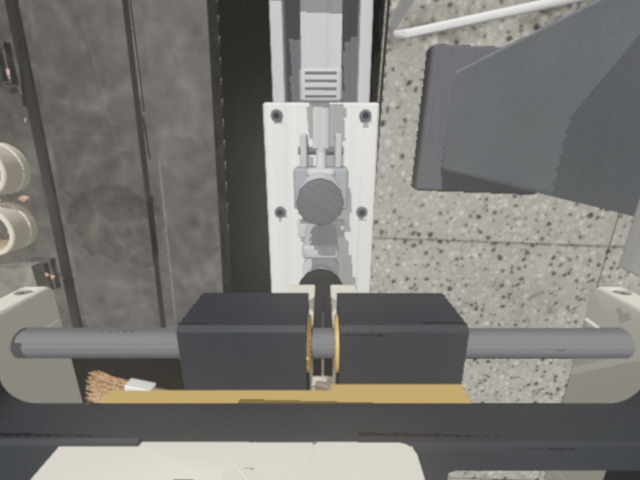

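Request:
{"op": "move_arm", "data": {"commands": [[0,0,0,1,0,0,0],[0,0,0,2,0,0,0],[0,0,0,2.5,0,0,0],[0,0,0,2.8,0,0,0],[0,0,0,3.1,0,0,0],[0,0,0,3.4,0,0,0],[0,0,0,3.7,0,0,0],[0,0,0,3.7,0,0,0]]}}

```text
clock: 3.45
tool_pos: [0.425, 0.1353, 0.0686]
orientation: [180.0, -0.0, -87.9]
force: [-2.2, -0.6, 4.8]
opening: 0.0004
```

```bash
cat > st.py <<'E'
from h import *
import sys
f=sys.argv[1]
s=snap('top',f)
img=s['frame'][:,:,::-1][215:275,180:350]; cv2.imwrite(f'pics/{f}z.png',cv2.resize(img,(800,282),interpolation=cv2.INTER_CUBIC))
F=[]
o=sensors.get_obs();F=o['force']
print(o['clock'],o['tool_pos'].round(4),o['orientation'].round(2),'F',F.round(2),'M',o['moment'].round(2),o['opening'].round(4))
E
python3 st.py t4
```

```text
Traceback (most recent call last):
  File "st.py", line 8, in <module>
    print(o['clock'],o['tool_pos'].round(4),o['orientation'].round(2),'F',F.round(2),'M',o['moment'].round(2),o['opening'].round(4))
                                                                                                              ^^^^^^^^^^^^^^^^^^
AttributeError: 'float' object has no attribute 'round'
```

View pics/t4z.png

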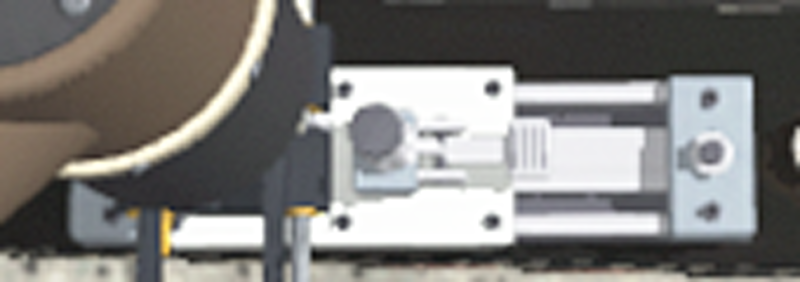

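Request:
{"op": "move_arm", "data": {"commands": [[0,0.2,0,0,0,0,0],[0,0.4,0,0,0,0,0],[0,0.6,0,0,0,0,0],[0,0.8,0,0,0,0,0],[0,1.0,0,0,0,0,0],[0,1.2,0,0,0,0,0],[0,1.4,0,0,0,0,0],[0,1.5,0,0,0,0,0]]}}

```text
clock: 4.5
tool_pos: [0.4261, 0.1207, 0.0688]
orientation: [-179.9, 0.0, -87.9]
force: [0.8, 3.6, 4.7]
opening: 0.0002
```

```bash
sed -i "s/o\['opening'\].round(4)/o['opening']/" st.py; python3 st.py t5
```

```text
4.55 [0.426  0.1205 0.0688] [-1.7995e+02  3.0000e-02 -8.7880e+01] F [0.57 0.87 5.52] M [ 0.96 -0.52 -0.06] 9.33795519607457e-05
```

View pics/t5z.png

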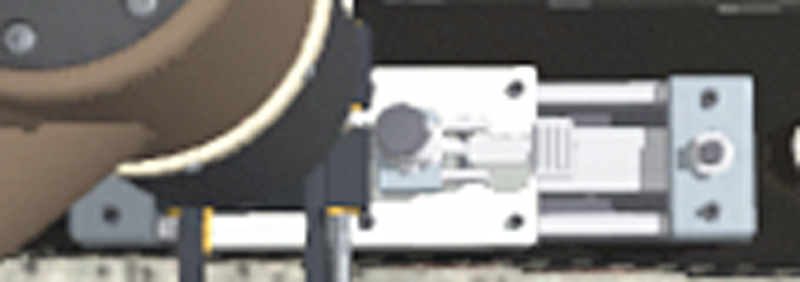

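Request:
{"op": "move_arm", "data": {"commands": [[0,0.08,0,0,0,0,0],[0,0.16,0,0,0,0,0],[0,0.24,0,0,0,0,0],[0,0.32,0,0,0,0,0],[0,0.4,0,0,0,0,0],[0,0.48,0,0,0,0,0],[0,0.56,0,0,0,0,0],[0,0.64,0,0,0,0,0]]}}

```text
clock: 5.55
tool_pos: [0.4263, 0.1143, 0.0688]
orientation: [-179.9, 0.0, -87.9]
force: [-0.6, 3.9, 5.6]
opening: 0.0005
```

Request:
{"op": "move_arm", "data": {"commands": [[0,0.06,0,0,0,0,0],[0,0.12,0,0,0,0,0],[0,0.18,0,0,0,0,0],[0,0.24,0,0,0,0,0],[0,0.3,0,0,0,0,0],[0,0.36,0,0,0,0,0],[0,0.42,0,0,0,0,0],[0,0.48,0,0,0,0,0]]}}

```text
clock: 6.55
tool_pos: [0.4265, 0.1095, 0.0688]
orientation: [-180.0, 0.0, -87.9]
force: [1.0, 3.6, 4.8]
opening: 0.0003
```

Request:
{"op": "move_arm", "data": {"commands": [[0,0.06,0,0,0,0,0],[0,0.12,0,0,0,0,0],[0,0.18,0,0,0,0,0],[0,0.24,0,0,0,0,0],[0,0.3,0,0,0,0,0],[0,0.36,0,0,0,0,0],[0,0.42,0,0,0,0,0],[0,0.48,0,0,0,0,0]]}}

```text
clock: 7.55
tool_pos: [0.4266, 0.1047, 0.0687]
orientation: [-180.0, 0.0, -87.9]
force: [1.5, 2.6, 4.3]
opening: 0.0004
```

```bash
python3 st.py t6
```

```text
7.6 [0.4265 0.1045 0.0687] [-1.7996e+02  1.0000e-02 -8.7870e+01] F [1.76 1.19 4.05] M [ 0.64 -0.69 -0.02] 0.0005455639384208773
```

View pics/t6z.png

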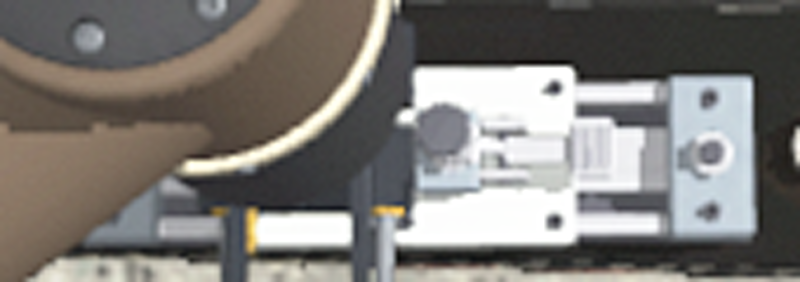

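Request:
{"op": "move_arm", "data": {"commands": [[0,0.06,0,0,0,0,0],[0,0.12,0,0,0,0,0],[0,0.18,0,0,0,0,0],[0,0.24,0,0,0,0,0],[0,0.3,0,0,0,0,0],[0,0.36,0,0,0,0,0],[0,0.42,0,0,0,0,0],[0,0.48,0,0,0,0,0]]}}

```text
clock: 8.6
tool_pos: [0.426, 0.0995, 0.0684]
orientation: [180.0, -0.0, -87.9]
force: [-0.4, 1.4, 1.2]
opening: 0.0004
```

Request:
{"op": "move_arm", "data": {"commands": [[0,0,0,0.1,0,0,0],[0,0,0,0.2,0,0,0],[0,0,0,0.3,0,0,0],[0,0,0,0.4,0,0,0],[0,0,0,0.5,0,0,0],[0,0,0,0.6,0,0,0],[0,0,0,0.6,0,0,0],[0,0,0,0.6,0,0,0]]}}

```text
clock: 9.6
tool_pos: [0.4263, 0.0996, 0.0626]
orientation: [180.0, -0.0, -87.9]
force: [-3.0, 0.7, 4.7]
opening: 0.0004
```

```bash
python3 st.py t7
```

```text
9.65 [0.4263 0.0996 0.0626] [179.99  -0.   -87.88] F [-3.04 -0.29  3.47] M [ 0.28  1.01 -0.02] 0.0004691166648321011
```

View pics/t7z.png

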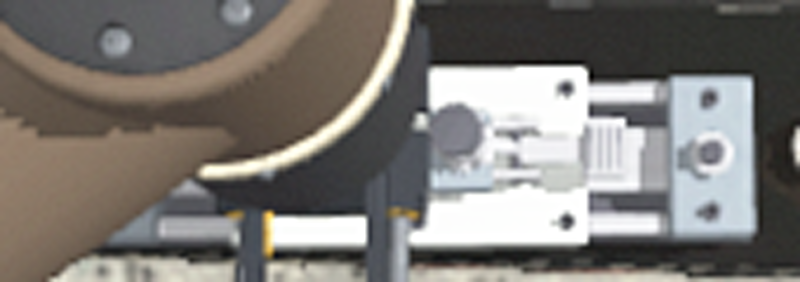

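Request:
{"op": "move_arm", "data": {"commands": [[0,0,0,-1,0,0,0],[0,0,0,-3,0,0,0],[0,0,0,-5,0,0,0],[0,0,0,-7.5,0,0,0],[0,0,0,-7.5,0,0,0],[0,0,0,-7.5,0,0,0],[0,0,0,-7.5,0,0,0],[0,0,0,-7.5,0,0,0]]}}

```text
clock: 10.65
tool_pos: [0.4261, 0.0995, 0.137]
orientation: [179.9, -0.0, -87.9]
force: [0.4, 0.2, -0.9]
opening: 0.0006
```

```bash
python3 - <<'E'
from h import *
s=snap('wrist','w8')
img=s['frame'][:,:,::-1][0:300,200:450]; cv2.imwrite('pics/w8z.png',cv2.resize(img,None,fx=2,fy=2,interpolation=cv2.INTER_CUBIC))
s=dict(np.load('pics/t7.npz'))
print(ray(s,Z((455,131),oy=215),.114))
s=snap('top','t8')
img=s['frame'][:,:,::-1][215:275,180:350]; cv2.imwrite(f'pics/t8z.png',cv2.resize(img,(800,282),interpolation=cv2.INTER_CUBIC))
o=sensors.get_obs();print(o['tool_pos'],o['force'])
E
```

```text
[0.42824299 0.0503703  0.114     ]
[0.42621762 0.09957085 0.13719133] [-0.45913173 -0.54275009 -0.30266412]
```

View pics/w8z.png

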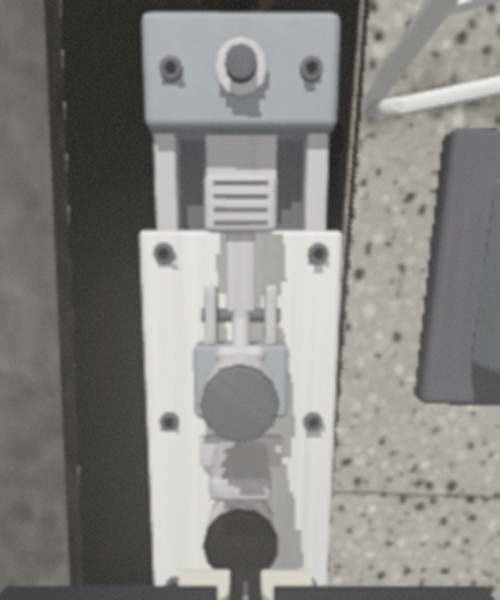

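View pics/t8z.png

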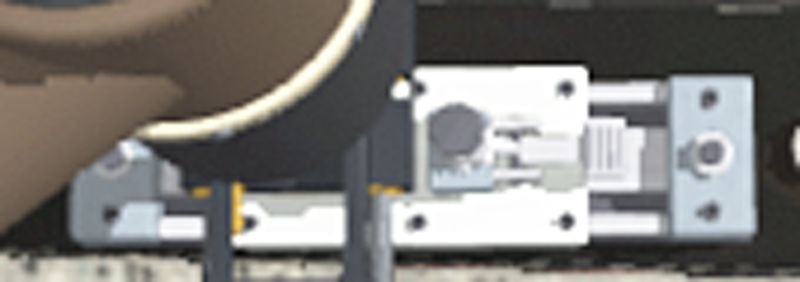

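```bash
python3 - <<'E'
from h import *
s=dict(np.load('pics/w8.npz'))
for n,p,z in [('knob',(240,403),.114),('cap',(240,541),.070),('cap if 78',(240,541),.078),('pad',(241,200),.057)]:
    X=ray(s,(p[0]/2+200-.25,p[1]/2-.25),z); print(n,X.round(4))
for cy in (0.0005,0.001,.0015,.002,.003): print(cy,J(cy-.024),J(cy+.036),J(cy-.081))
print(delta([.4278,.0508,.137],YAW))
E
```

```text
knob [0.4288 0.05   0.114 ]
cap [0.4271 0.1075 0.07  ]
cap if 78 [0.4271 0.1044 0.078 ]
pad [ 0.4307 -0.007   0.057 ]
0.0005 [0.42794063 0.04781504] [0.42579434 0.10777664] [ 0.42997962 -0.00914848]
0.001 [0.42792275 0.04831472] [0.42577645 0.10827632] [ 0.42996173 -0.0086488 ]
0.0015 [0.42790486 0.0488144 ] [0.42575856 0.108776  ] [ 0.42994384 -0.00814912]
0.002 [0.42788698 0.04931408] [0.42574068 0.10927568] [ 0.42992596 -0.00764944]
0.003 [0.4278512  0.05031344] [0.42570491 0.11027504] [ 0.42989019 -0.00665008]
(array([4.88, 0.02, 0.02]), array([ 0.001, -0.001,  0.001]))
```

Request:
{"op": "move_arm", "data": {"commands": [[5,2,0,0,0,0,0],[5,4,0,0,0,0,0],[5,4.95,0,0,0,0,0],[5,4.95,0,0,0,0,0],[5,4.95,0,0,0,0,0],[5,4.95,0,0,0,0,0],[5,4.95,0,2,0,0,0],[5,4.95,0,3,0,0,0]]}}

```text
clock: 11.75
tool_pos: [0.4278, 0.0504, 0.1068]
orientation: [180.0, -0.0, -87.9]
force: [-0.5, -0.1, -0.1]
opening: 0.0502
```

Request:
{"op": "move_arm", "data": {"commands": [[5,0,0,1,0,0,0],[5,0,0,2,0,0,0],[5,0,0,2.8,0,0,0],[5,0,0,2.8,0,0,0],[1.5,0,0,2.8,0,0,0],[1.5,0,0,2.8,0,0,0],[1.5,0,0,2.8,0,0,0],[1.5,0,0,2.8,0,0,0]]}}

```text
clock: 12.75
tool_pos: [0.4294, 0.0507, 0.0799]
orientation: [-179.9, 0.0, -87.9]
force: [6.3, -0.2, -6.1]
opening: 0.0214
```

```bash
python3 st.py t9;  python3 -c "
from h import *
s=snap('scene','s9'); 
img=s['frame'][:,:,::-1][170:290,220:380]; cv2.imwrite('pics/s9z.png',cv2.resize(img,None,fx=5,fy=5,interpolation=cv2.INTER_CUBIC))"
```

```text
12.8 [0.4294 0.0507 0.0799] [-1.7987e+02  4.0000e-02 -8.7850e+01] F [ 6.18 -1.47 -4.4 ] M [-0.28 -1.8   0.03] 0.021364254275829234
```

View pics/s9z.png

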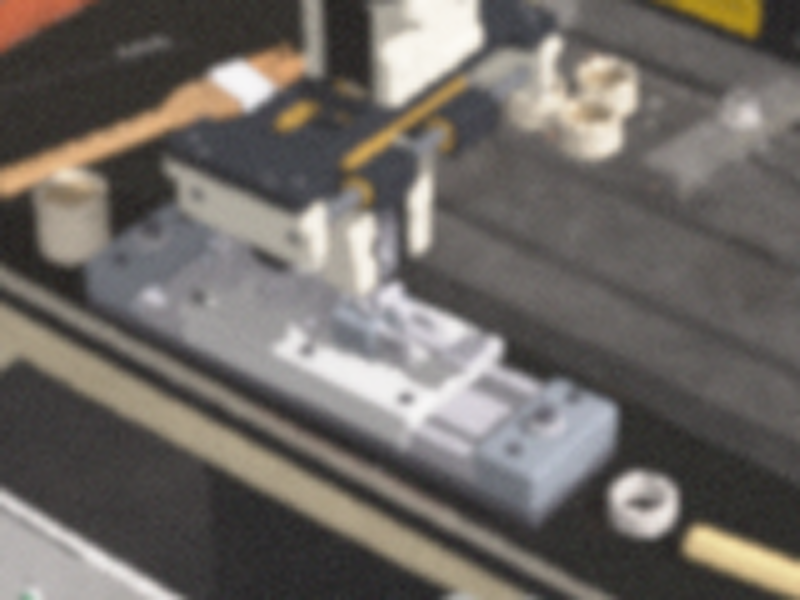

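Request:
{"op": "move_arm", "data": {"commands": [[1.5,0,-0.1,-0.2,0,0,0],[1.5,0,-0.15,-0.4,0,0,0],[1.5,0,-0.15,-0.7,0,0,0],[1.5,0,-0.15,-1.0,0,0,0],[1.5,0,-0.15,-1.3,0,0,0],[1.5,0,-0.15,-1.5,0,0,0],[1.5,0,-0.15,-1.6,0,0,0],[1.5,0,-0.15,-1.6,0,0,0]]}}

```text
clock: 13.85
tool_pos: [0.4295, 0.0502, 0.0954]
orientation: [180.0, -0.0, -87.9]
force: [3.1, 1.0, -11.9]
opening: 0.0215
```

```bash
python3 st.py t10;  python3 -c "
from h import *
s=snap('scene','s10'); 
img=s['frame'][:,:,::-1][170:290,220:380]; cv2.imwrite('pics/s10z.png',cv2.resize(img,None,fx=5,fy=5,interpolation=cv2.INTER_CUBIC))"
```

```text
13.9 [0.4295 0.0502 0.0954] [179.98  -0.   -87.88] F [  3.01   1.16 -12.11] M [ 0.53 -1.18 -0.04] 0.021212308848638197
```

View pics/s10z.png

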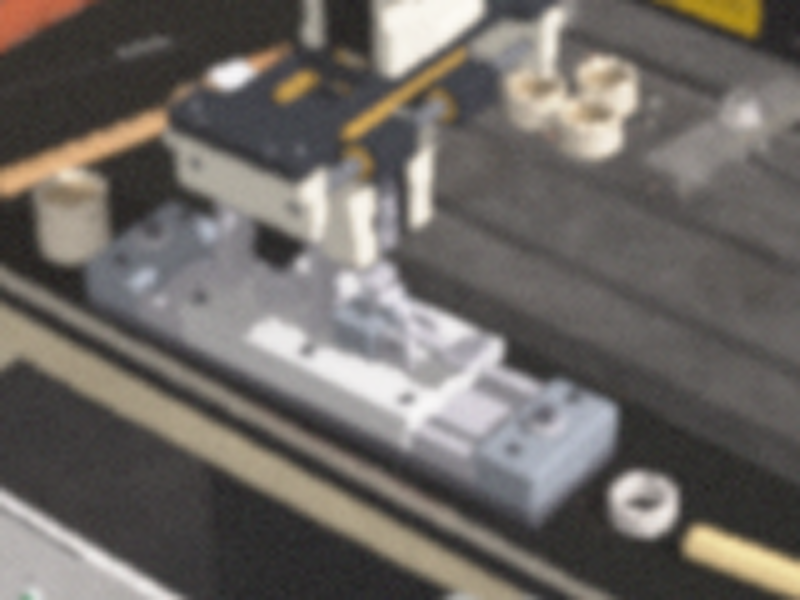

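Request:
{"op": "move_arm", "data": {"commands": [[1.5,0,0,0.1,0,0,0],[1.5,0,0,0.2,0,0,0],[1.5,0,0,0.3,0,0,0],[1.5,0,0,0.35,0,0,0],[1.5,0,0,0.35,0,0,0],[1.5,0,0,0.35,0,0,0],[1.5,0,0,0.35,0,0,0],[1.5,0,0,0.35,0,0,0]]}}

```text
clock: 14.95
tool_pos: [0.4295, 0.0502, 0.092]
orientation: [180.0, -0.0, -87.9]
force: [0.9, 1.4, -10.5]
opening: 0.0213
```

Request:
{"op": "move_arm", "data": {"commands": [[1.5,0,0,0.03,0,0,0],[1.5,0,0,0.06,0,0,0],[1.5,0,0,0.09,0,0,0],[1.5,0,0,0.12,0,0,0],[1.5,0,0,0.12,0,0,0],[1.5,0,0,0.12,0,0,0],[1.5,0,0,0.12,0,0,0],[1.5,0,0,0.12,0,0,0]]}}

```text
clock: 15.95
tool_pos: [0.4297, 0.0502, 0.0913]
orientation: [-180.0, -0.0, -87.9]
force: [-6.6, 1.2, 3.6]
opening: 0.0216
```

Request:
{"op": "move_arm", "data": {"commands": [[5,0,0,-0.05,0,0,0],[5,0,0,-0.05,0,0,0],[5,0,0,-0.05,0,0,0],[5,0,0,-0.05,0,0,0],[5,0,0,-2,0,0,0],[5,0,0,-4,0,0,0],[5,0,0,-6,0,0,0],[5,0,0,-6,0,0,0]]}}

```text
clock: 16.95
tool_pos: [0.4307, 0.0508, 0.1521]
orientation: [-179.8, 0.1, -87.9]
force: [0.2, 0.7, -1.0]
opening: 0.05
```

```bash
python3 - <<'E'
from h import *
o=sensors.get_obs();print(o['tool_pos'],o['force'],o['orientation'])
s=snap('wrist','w11')
img=s['frame'][:,:,::-1][0:300,200:450]; cv2.imwrite('pics/w11z.png',cv2.resize(img,None,fx=2,fy=2,interpolation=cv2.INTER_CUBIC))
s=snap('scene','s11'); 
img=s['frame'][:,:,::-1][170:290,220:380]; cv2.imwrite('pics/s11z.png',cv2.resize(img,None,fx=5,fy=5,interpolation=cv2.INTER_CUBIC))
E
```

```text
[0.43066917 0.05077134 0.15212602] [ 0.16942553  0.7178818  -1.03670734] [-1.79836370e+02  7.69269012e-02 -8.78669290e+01]
```

View pics/w11z.png

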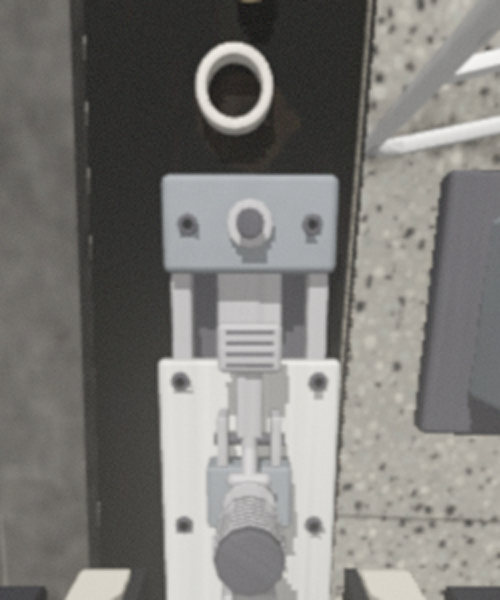

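View pics/s11z.png

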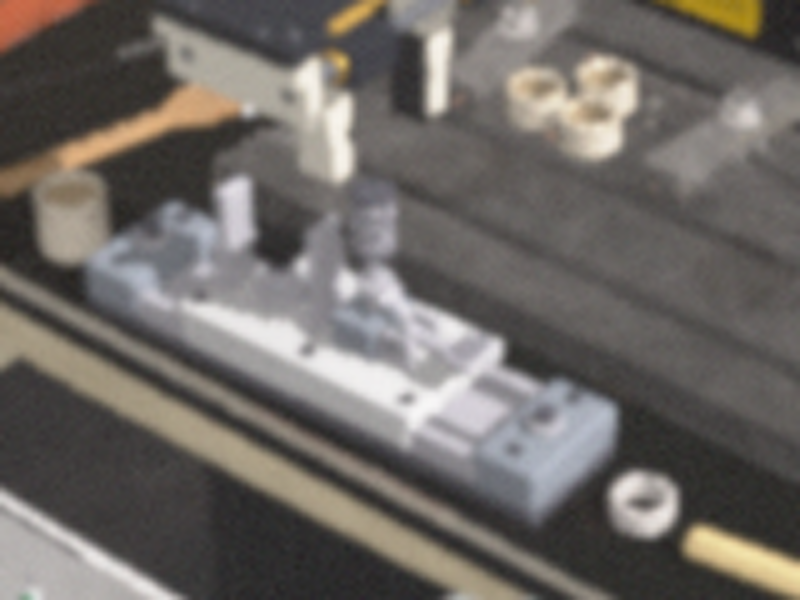

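```bash
python3 - <<'E'
from h import *
s=dict(np.load('pics/w11.npz'))
X=ray(s,(250/2+200-.25,345/2-.25),.057);print(X, ray(s,(250/2+200-.25,323/2-.25),.057))
o=sensors.get_obs();print(o['tool_pos'],o['orientation'],delta([X[0],X[1]-.002,.075],YAW))
E
```

```text
[ 0.43070203 -0.00767116  0.057     ] [ 0.4310079  -0.01557942  0.057     ]
[0.42948827 0.05026007 0.15054489] [ 1.79998273e+02  1.51326120e-02 -8.78932889e+01] (array([6.  , 0.1 , 7.55]), array([0.   , 0.   , 0.001]))
```

Request:
{"op": "move_arm", "data": {"commands": [[0,2,0,0,0,0,0],[0,4,0,0,0,0,0],[0,6,0.05,0,0,0,0],[0,6,0.05,0,0,0,0],[0,6,0.05,3,0,0,0],[0,6,0.05,6,0,0,0],[0,6,0.05,7.5,0,0,0],[0,6,0.05,7.5,0,0,0]]}}

```text
clock: 18.05
tool_pos: [0.4303, -0.0097, 0.0745]
orientation: [179.8, -0.1, -87.9]
force: [-0.5, -0.3, -0.3]
opening: -0.0
```

```bash
python3 st.py t12
```

```text
18.1 [ 0.4311 -0.0095  0.0754] [ 1.7991e+02 -4.0000e-02 -8.7860e+01] F [0.56 0.58 0.1 ] M [ 0.09 -0.07  0.05] 0.0003429563678007629
```

View pics/t12z.png

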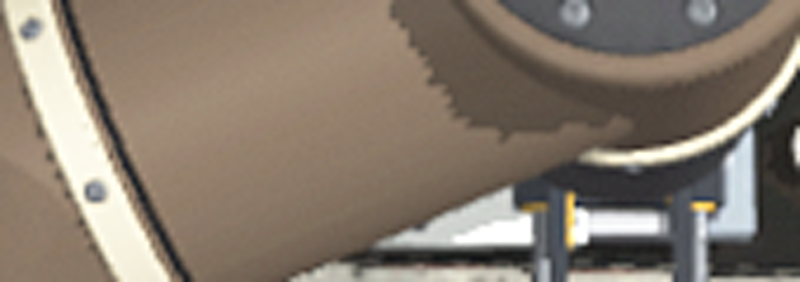

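Request:
{"op": "move_arm", "data": {"commands": [[0,0,0,0.8,0,0,0],[0,0,0,1.5,0,0,0],[0,0,0,1.8,0,0,0],[0,0,0,2.1,0,0,0],[0,0,0,2.4,0,0,0],[0,0,0,2.6,0,0,0],[0,0,0,2.7,0,0,0],[0,0,0,2.7,0,0,0]]}}

```text
clock: 19.1
tool_pos: [0.4315, -0.0096, 0.0489]
orientation: [-180.0, -0.0, -87.9]
force: [0.0, -0.5, 0.5]
opening: 0.0005
```

```bash
python3 -c "
from h import *
s=snap('scene','s13'); 
o=sensors.get_obs();print(o['tool_pos'],o['force'])
img=s['frame'][:,:,::-1][170:290,220:380]; cv2.imwrite('pics/s13z.png',cv2.resize(img,None,fx=5,fy=5,interpolation=cv2.INTER_CUBIC))"
```

```text
[ 0.43150945 -0.00965045  0.04890216] [ 0.17952524 -0.13714417  0.82009873]
```

View pics/s13z.png

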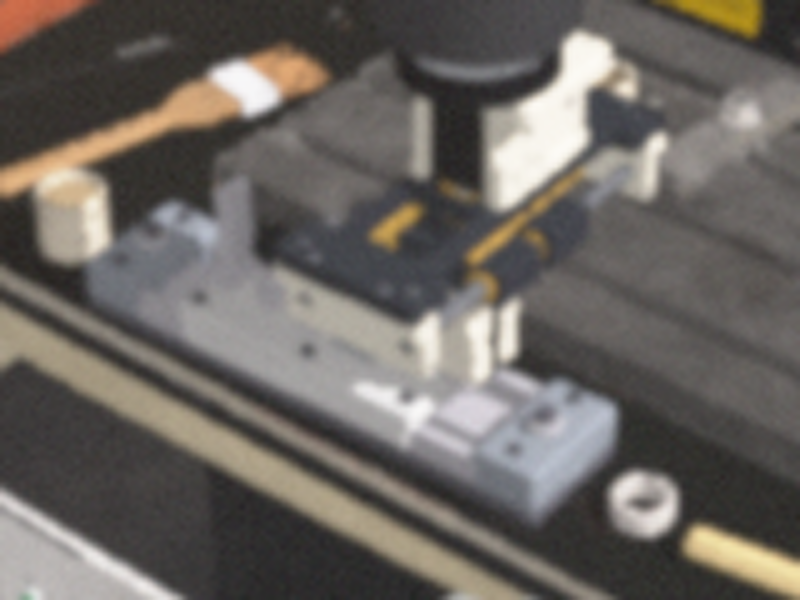

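Request:
{"op": "move_arm", "data": {"commands": [[0,0,0,0.05,0,0,0],[0,0,0,0.1,0,0,0],[0,0,0,0.1,0,0,0],[0,0,0,0.1,0,0,0],[0,0,0,0.1,0,0,0],[0,0,0,0.1,0,0,0],[0,0,0,0.1,0,0,0],[0,0,0,0.1,0,0,0]]}}

```text
clock: 20.15
tool_pos: [0.4314, -0.0097, 0.0479]
orientation: [-180.0, 0.0, -87.9]
force: [0.4, 0.7, 0.1]
opening: 0.0
```

Request:
{"op": "move_arm", "data": {"commands": [[0,0,0,-0.5,0,0,0],[0,0,0,-1.5,0,0,0],[0,0,0,-4,0,0,0],[0,0,0,-8,0,0,0],[0,0,0,-11,0,0,0],[0,-2,0,-11,0,0,0],[0,-4,0,-11,0,0,0],[0,-4,0,-11,0,0,0]]}}

```text
clock: 21.15
tool_pos: [0.4299, 0.031, 0.1586]
orientation: [-180.0, 0.0, -87.8]
force: [-0.6, -0.9, -0.5]
opening: 0.0005
```

```bash
python3 -c "
from h import *
s=snap('scene','s14'); 
o=sensors.get_obs();print(o['tool_pos'],o['force'])
img=s['frame'][:,:,::-1][170:290,220:380]; cv2.imwrite('pics/s14z.png',cv2.resize(img,None,fx=5,fy=5,interpolation=cv2.INTER_CUBIC))
s=snap('wrist','w14')
img=s['frame'][:,:,::-1][0:300,200:450]; cv2.imwrite('pics/w14z.png',cv2.resize(img,None,fx=2,fy=2,interpolation=cv2.INTER_CUBIC))"
```

```text
[0.42979321 0.03050115 0.15838347] [-0.49703951 -0.31414201 -0.78274917]
```

View pics/s14z.png

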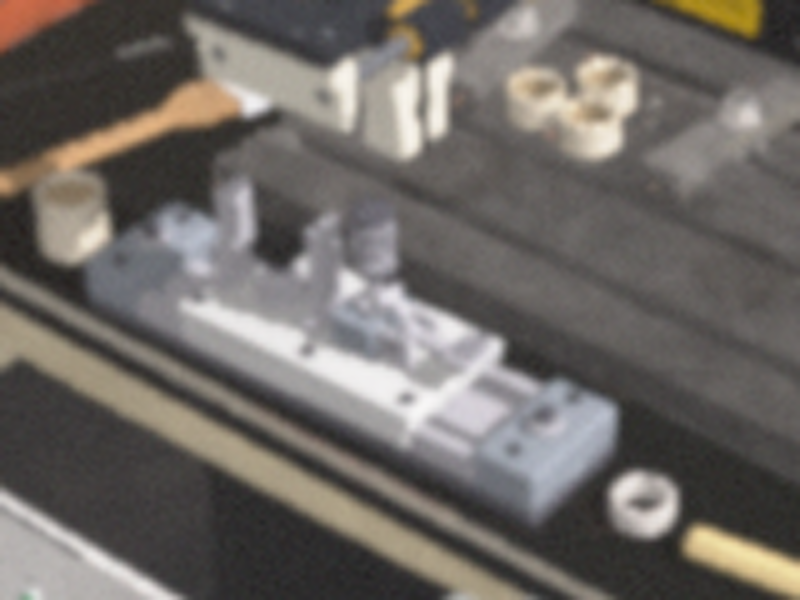

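View pics/w14z.png

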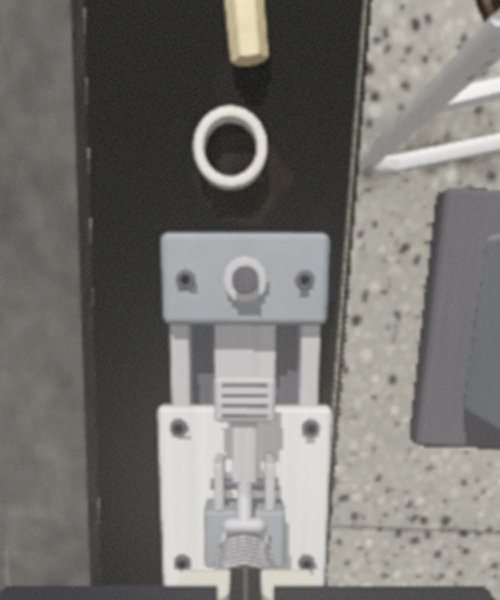

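```bash
python3 - <<'E'
from h import *
for f in ('s11','s14'):
    s=dict(np.load(f'pics/{f}.npz'))
    print(f,[((proj(s,[.4288,.050,z])[0]-[220,170])*5).round(1) for z in (.114,.118,.126)])
a=cv2.imread('pics/s11.png')[195:230,280:310];b=cv2.imread('pics/s14.png')[195:230,280:310]
cv2.imwrite('pics/cmp.png',cv2.resize(np.hstack([a,b]),None,fx=12,fy=12,interpolation=cv2.INTER_CUBIC))
E
```

```text
s11 [array([373.6, 210.3]), array([373.4, 203.2]), array([373. , 189.1])]
s14 [array([373.6, 210.3]), array([373.4, 203.2]), array([373. , 189.1])]
```

View pics/cmp.png

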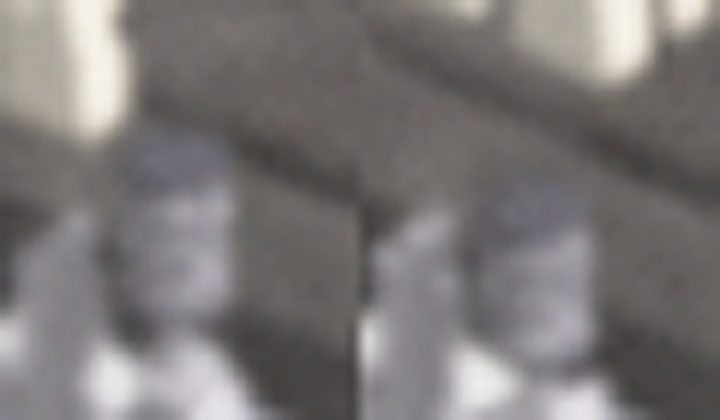

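Request:
{"op": "move_arm", "data": {"commands": [[0,-3,0,-1,0,0,0],[0,-7,0,-2,0,0,0],[0,-11,0,-3,0,0,0],[0,-14,0,-4,0,0,0],[0,-14,0,-4,0,0,0],[0,-14,0,-4,0,0,0],[0,-14,0,-4,0,0,0],[0,-14,0,-4,0,0,0]]}}

```text
clock: 22.25
tool_pos: [0.4247, 0.1694, 0.1977]
orientation: [180.0, -0.0, -87.9]
force: [0.9, 0.6, -0.1]
opening: 0.0004
```

```bash
python3 -c "
from h import *
o=sensors.get_obs();print(o['tool_pos'],o['force'])
s=snap('wrist','w15')
img=s['frame'][:,:,::-1][0:300,200:450]; cv2.imwrite('pics/w15z.png',cv2.resize(img,None,fx=2,fy=2,interpolation=cv2.INTER_CUBIC))"
```

```text
[0.42471368 0.16941994 0.19772215] [ 0.90953539  0.57384688 -0.06916975]
```

View pics/w15z.png

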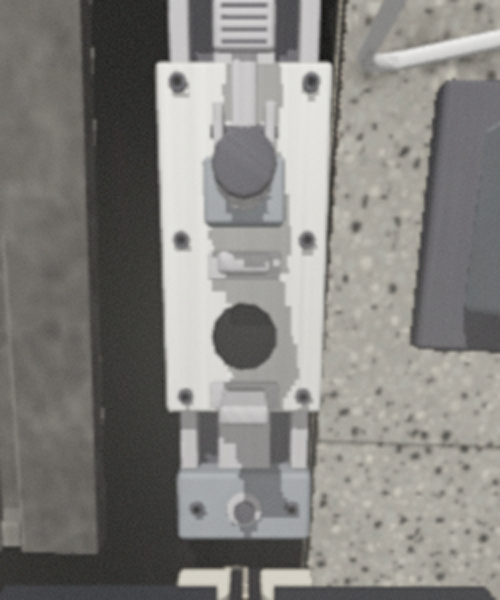

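```bash
python3 - <<'E'
from h import *
s=dict(np.load('pics/w15.npz'))
def P(x,y,z):return ((proj(s,[x,y,z])[0]-[200,0]+.25)*2).round(1)
for cy in (.0025,.0035):
  for kz in (.114,.126): print('knob',cy,kz,P(*J(cy-.024),kz))
  for cz in (.07,.078,.082): print('cap',cz,P(*J(cy+.036),cz))
E
```

```text
knob 0.0025 0.114 [246.7 157.9]
knob 0.0025 0.126 [246.8 151.1]
cap 0.07 [246.3 335.1]
cap 0.078 [246.3 336.7]
cap 0.082 [246.4 337.5]
knob 0.0035 0.114 [246.7 161.2]
knob 0.0035 0.126 [246.8 154.6]
cap 0.07 [246.3 337.6]
cap 0.078 [246.3 339.2]
cap 0.082 [246.4 340. ]
```

```bash
python3 -c "
from plant import job
print(job.close_job())"
```

```text
the job is handed in; nothing more can be done
None
```

I completed all three steps and handed the job in at about 22 s of the 51 s allowed. No verdict was reported.

- **Pin:** I pressed the cap and slid the carriage right, to a carriage position of about 0.003 m. There the push fell from about 4.5 N to 1.2 N, which showed the pin had dropped into the hole. I then pressed on until the tool was at 62.6 mm with 3.5–4.7 N on it. That fits a pin fully home; a pin still resting on the bar would have been solid there, with a much larger force.
- **Striker:** I drew the knob up about 15.5 mm against 12 N, then lowered it. The pull vanished as the sear took the load. I let go, and the scene picture showed the knob standing about 12 mm up.
- **Trip:** I pressed the pad about 9 mm. While it was down, the force read only 0–0.8 N instead of the expected 5 N or so. The picture afterwards showed the knob about 12 mm lower, so I take it that the striker had already fired.

**Last checks:** The arm was clear at 198 mm, with only sensor noise on the force reading. The ring and drift looked undisturbed after firing, the bush too.

I could not measure two things directly. The final wrist picture did not resolve the cap's height well, so the pin's depth rests on the force readings. I did not measure the trip lever's rest angle. The pad only looked back at rest.

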